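Rewind the label reel and lock it

ROBOT

A 7-joint arm with a two-finger parallel gripper is mounted at the origin on a cart in front of the work surface, level with it; the furniture and walls round the work are solid. World frame = base frame: x ahead of the robot, y to its left, z up, the work surface at z = 0. Lengths are in m, angles in rad, forces in N, time in s.
With the tool pointing down it reaches from about 0.35 to 0.9 m from the base axis. Payload 8.1 kg.
Tool frame: the origin (TCP) lies at the very end of the fingers, on their centre line; the grasp point (between the pads) lies 19 mm behind it; z points along the fingers, y is the line along which they close (so a half turn about z gives the same grasp; the last joint's range is limited). The gripper opens to 85 mm and grips with 20 to 120 N. Pads are 22 mm wide; open, the fingers measure 114 mm over their backs; the gripper's body (76 mm by 85 mm) begins 54 mm behind the grasp point. The pads swing forward as they close: fully open they stand 13 mm farther back than shut.
Start: joints at [-1.35, 0.434, 0.025, 1.573, -0.012, 1.134, -0.075], TCP at [0.199, 0.593, 0.231] pointing down, gripper open.
Joint ranges: [-2.62, 2.62], [-0.44, 2.09], [-1.27, 1.32], [0.08, 2.57], [-1.32, 4.46], [0.12, 2], [-2.74, 2.74]. Speed limits (rad/s): [2.22, 2.22, 3.01, 3.01, 3.14, 3.14, 3.14].

INTERFACE

Orientations are given as a rotation vector (axis times angle).
In Python, from station import state, vision, robot gives the robot as it stands.
- The arm moves only by the tool move_arm, never from a script. Its argument "moves" is a list of rows, each an object of numbers: "tx", "ty", "tz": the shift along the tool's x, y, z in m; "turn": the turn about the tool's z in degrees; "claw": the closure, from 0 (fully open) to 1 (shut). A call has 1 to 8 rows; each row shifts and turns the commanded pose from where the row before left it, along the tool's axes as they then stand; what a row does not reach is not made up. A row lasts 1/12 s, in which the tool goes at most 41.7 mm and 7.16 degrees, less where a joint would pass 70% of its speed; a pose out of reach is approached as far as the arm can. A call is refused whole if a number of a shift passes 0.0417 or a number of a turn 7.16, either way. A call with a gripper value outside its range is refused whole. The fingers move at their own pace and stop on an object; "newtons" is the grip in N (left out, the last holds). Time passes only in rows, so rows that do not move let the fingers close. It gives the time, the measured TCP pose, the force, the opening and the grip force at its end, in the units of the state.
- state(): the state, without advancing time (a new reading comes with each control period).
- vision.camera(name): name is "scene" or "side" or "wrist"; returns a dict with "frame" (420x560x3 uint8, red, green, blue), "range_z" (420x560 float32, m along the optical axis (not along the pixel's ray), 0 where there is no reading), "vertical_fov" (degrees; the focal length in pixels is half the picture's height over the tangent of half this angle, whatever the lens; pixels are square), "cx", "cy" (the principal point, pixels), "k1" (the pictures are not rectified: a ray, as slopes to the right and down, at radius r is drawn at 1 + k1 r^2 times it, then the intrinsics apply), "world_from_camera" (4x4, takes a point from camera to world coordinates); the wrist camera has in their place "hand_eye" (4x4, takes a point from camera to tool coordinates, whose origin is the TCP and whose axes are the flange's). Camera axes: x right, y down, z forward; pixel columns grow to the right and rows downward; lengths in m; the calibration is good to about 2 mm. A picture is of the moment at which its call begins: read the wrist's pose just before it.
- robot.close_job(): hands the job in; it is judged then, once.
The state is a dict: "time": time; "joints": joint angles; "qd": joint speeds; "joint_efforts": joint torques, N m; "tool_pos": TCP position; "tool_rot": TCP orientation; "wrist_force": force on the tool from outside, world axes, zero at the start; "ft_torque": the same for the moment, N m; "finger_gap": finger opening in m; "grip_force": force on a finger pad.
Only numpy, scipy, OpenCV 4.12 (cv2) and the standard library are available. Lean on these libraries where they do the work, as an engineer would, in place of code of your own. Each camera call takes 0.05 s, during which the arm holds its last target. There are 200 camera calls.

TASK

Wind the label reel on the desk rewinder all the way back: turn its crank clockwise (seen from the front, facing the sloping panel) until the drag suddenly lets go and the small red pin drops, and stop there, well within one further turn. Then push the yellow lever beside it over toward the back of the rewinder as far as it goes to lock the reel, and let go of everything without disturbing the mug, the tape roll or the marker.

Things in the scene. Friction and masses are not known exactly. Their poses are not given: they have to be found in the camera images.
- rewinder: grey desk rewinder, fixed on the table. Origin: centre of its underside; z up, x from its front to its back, y to its left. Housing x -120 to +102 mm, y -80 to +80. Front: a sloping black panel; behind it (x -13 to +102) a level top 105 mm high with a clear window over the reel. At its right a low foot (x -35 to +35, y to -198, 26 mm high) carries the lever's grey block.
- panel (a point): centre of the sloping black panel with the crank; axes as rewinder. The panel slopes up at 30 degrees from level, from 35 mm high at the front edge to 100 mm; its outward normal, which is the crank's axis, is (-0.5, 0, 0.866) in these axes.
- hood (a point): middle of the lower front edge of the aluminium light hood over the panel; axes as rewinder. The hood runs 40 mm back from here, 95 mm to each side, 16 mm thick, on two 10 mm posts 60 mm back and 86 mm to the sides. A vertical gripper at the upper part of the crank's circle strikes it; a tool along the panel's normal (30 degrees from vertical, leaning to the front) clears it.
- crank_axis (a point): point on the crank's axis 42 mm out from the panel: centre of the circle of 40 mm radius on which crank_knob travels; axes as rewinder.
- crank_knob (a point): where to grip the red crank knob: on its axis, 42 mm out from the panel. A cylinder 18 mm thick, parallel to the crank's axis, spinning freely on its pin; it reaches 25 mm inward (to the panel) and 16 mm outward of this point. The crank arm's top is 19 mm out from the panel at most. Site z is the axis, outward. It takes 4 to 5 N to move it round, under 1 N once the drag has let go.
- crank (a joint): angle of the crank, rad, 0 at the start (knob at its uppermost point, toward the back), growing clockwise as seen from the front facing the panel; it cannot go below 0. The drag lets go after an unknown 1.1 to 2.3 turns
- pin (a joint): how far the red pin (6 mm thick) in the top window has dropped, m: 0 to 0.003 while the reel drags (pin 11 to 14 mm proud of the top), 0.010 when it has dropped (4 mm proud). It is spring-loaded and drops by itself when the reel is fully wound
- pin_top (a point): top of that red pin; which point of the window it stands at varies
- reel_edge (a point): edge of the blue half of the reel under the window, 42 mm from the reel's centre; the reel turns anticlockwise from above, one sixth as fast as the crank. The pin drops when this edge arrives under it; one further turn of the crank takes the edge 42 mm past the pin
- lock (a joint): angle of the yellow lever, rad: 0 to 0.25 at the start, leaning to the front (0 is 0.5 rad forward of upright); 1.0 is fully over, leaning to the back. Stays where it is left; moving it takes about 1 N.
- lock_tip (a point): centre of the yellow ball, 26 mm thick, at the end of the lever, 70 mm from its pivot.
- mug: green mug, 87 x 118 x 112 mm, origin at the centre of its underside
- tape: roll of tape lying flat, 104 mm across, 25 mm high, origin at the centre of its underside
- marker: red and white marker lying on the table, 135 mm long, 16 mm thick, origin under its centre
- lock_pivot (a point): the lever's pivot, 48 mm above the table; axes as rewinder. The lever swings in the x-z plane of these axes. The grey block under it measures 70 x 50 mm and is 51 mm high above the table.

How it is judged:
By the outcome, as a careful person would: the job done as asked, in the order asked, and still so for the second after the job is handed in, with the robot touching nothing.
It also fails if it takes over 67 s, if anything falls off the work surface, if the arm or the gripper's body presses on something with over 40 N, if the wrist force passes 120 N, or if a joint passes its speed limit or range.

## Working session

There is one attempt and no reset: what is moved stays moved. The work goes in short steps, Python scripts to look and compute and a tool call to move; the robot and the scene stay as the last step left them, time stands still between calls to the robot, and variables do not carry over. Pictures are saved under pics/ and viewed, at most 10 in all, crops included, and the job is handed in when it is done.

Besides the shell and the picture viewer there is one more tool, called after "Request:" in YAML: its name, and indented under it one key for each argument. move_arm: Moves the arm, as the interface text tells. Its arguments: {"type":"object","properties":{"moves":{"type":"array"},"newtons":{"type":"number"}},"required":["moves"]}

```bash
mkdir -p pics; ls
cat > h.py <<'E'
import numpy as np, cv2
from station import state, vision, robot
from scipy.spatial.transform import Rotation as R
def cam(n):
    s=state(); c=vision.camera(n)
    if n=='wrist':
        T=np.eye(4);T[:3,:3]=R.from_rotvec(s['tool_rot']).as_matrix();T[:3,3]=s['tool_pos']
        c['T']=T@np.array(c['hand_eye'])
    else: c['T']=np.array(c['world_from_camera'])
    c['f']=210/np.tan(np.radians(c['vertical_fov'])/2)
    return c
def slopes(c,uv):
    K=np.array([[c['f'],0,c['cx']],[0,c['f'],c['cy']],[0,0,1]])
    uv=np.array(uv,float).reshape(-1,1,2)
    return cv2.undistortPoints(uv,K,np.array([c['k1'],0,0,0.]) ).reshape(-1,2)
def pts(c,uv,z=None):   # world points from range image
    uv=np.array(uv).reshape(-1,2); s=slopes(c,uv)
    d=np.array([c['range_z'][int(v),int(u)] for u,v in uv]) if z is None else z
    p=np.c_[s,np.ones(len(s))]*np.reshape(d,(-1,1))
    return p@c['T'][:3,:3].T+c['T'][:3,3]
def plane(c,uv,n,d):  # ray onto plane n.x=d
    s=slopes(c,uv); r=np.c_[s,np.ones(len(s))]@c['T'][:3,:3].T; o=c['T'][:3,3]; n=np.array(n,float)
    return o+r*((d-o@n)/(r@n))[:,None]
def save(c,name): cv2.imwrite('pics/'+name,c['frame'][:,:,::-1])
E
python3 - <<'E'
from h import *
for n in('scene','side'):
    c=cam(n); save(c,n+'1.png'); print(n,c['T'].round(3).tolist(),c['f'],c['k1'],(c['range_z']>0).mean())
s=state();print(s['time'],s['wrist_force'],s['finger_gap'],s['tool_rot'])
E
```

```text
pics
scene [[0.633, -0.587, 0.504, -0.165], [-0.774, -0.463, 0.432, -0.761], [-0.02, -0.663, -0.748, 1.296], [0.0, 0.0, 0.0, 1.0]] 449.57370351811915 0.028625318677874073 0.9960076530612245
side [[-1.0, -0.023, -0.011, 0.606], [-0.002, 0.515, -0.857, 0.947], [0.025, -0.857, -0.515, 0.814], [0.0, 0.0, 0.0, 1.0]] 396.8795186753713 -0.002397559964909353 0.996016156462585
0.1 [-0.39550544 -0.0392606  -0.25111717] 0.08521142054536913 [-5.06504033e-01 -3.10038005e+00  2.18194313e-03]
```

View pics/scene1.png

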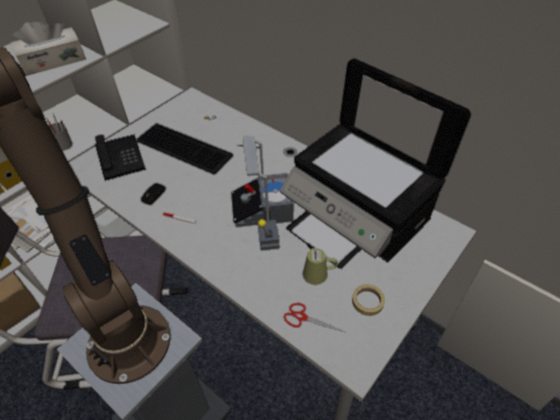

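View pics/side1.png

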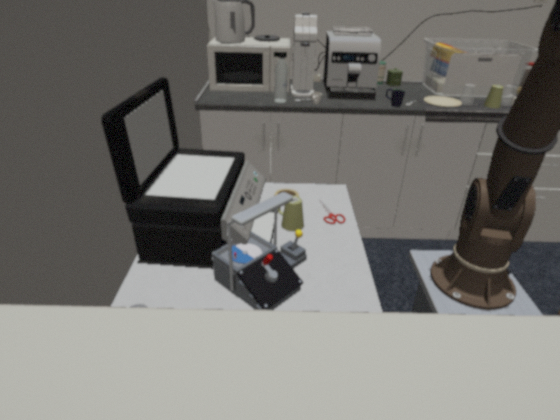

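The scene view shows the rewinder near (265,195), with the red knob at (250,187), the yellow ball at (262,223) and the hood bar at (250,155). In the side view the knob is at (268,257), the ball at (298,233), the panel around (270,280) and the hood around (262,208).

Run:
```python
from h import *
boxes={'scene':(225,130,310,255),'side':(205,185,315,315)}
out=[]
for n in boxes:
    c=cam(n); a,b,x,y=boxes[n]; im=c['frame'][b:y,a:x]
    hsv=cv2.cvtColor(im,cv2.COLOR_RGB2HSV); H,S,V=cv2.split(hsv)
    uu,vv=np.meshgrid(np.arange(a,x),np.arange(b,y))
    red=((H<8)|(H>172))&(S>150)&(V>70); yel=(H>20)&(H<35)&(S>150)&(V>90); blu=(H>95)&(H<125)&(S>100)&(V>70)
    for nm,m in(('red',red),('yel',yel),('blue',blu)):
        k,l,st,ce=cv2.connectedComponentsWithStats(m.astype(np.uint8))
        for i in range(1,k):
            if st[i,4]>=6:
                w=l==i; P=pts(c,np.c_[uu[w],vv[w]])
                print(n,nm,st[i,4],(ce[i]+[a,b]).round(1),np.median(P,0).round(3),P.min(0).round(3),P.max(0).round(3))
    P=pts(c,np.c_[uu.ravel(),vv.ravel()])
    dark=(V.ravel()<45)
    q=P[dark&(P[:,2]>.03)&(P[:,2]<.115)]
    print('dark',len(q),q.min(0),q.max(0))
    # RANSAC-free: points with height ~.105 (top)
    for lo,hi in((.1,.11),(.02,.03),(.15,.35)):
        w=(P[:,2]>lo)&(P[:,2]<hi); q=P[w][:,:2].astype(np.float32)
        if len(q)>5: print(lo,hi,len(q),q.mean(0),cv2.minAreaRect(q),P[w][:,2].min(),P[w][:,2].max())
    cv2.imwrite(f'pics/{n}_crop.png',cv2.resize(im[:,:,::-1],None,fx=5,fy=4.6,interpolation=cv2.INTER_CUBIC))
    np.savez(n+'.npz',P=P,rgb=im.reshape(-1,3),uv=np.c_[uu.ravel(),vv.ravel()])
```

```text
scene red 42 [249.  187.7] [0.631 0.061 0.129] [0.618 0.053 0.07 ] [0.681 0.126 0.142]
scene yel 39 [261.5 222.5] [ 0.536 -0.077  0.123] [ 0.527 -0.09   0.03 ] [ 0.604 -0.014  0.129]
scene blue 116 [274.  185.7] [0.713 0.012 0.105] [ 0.611 -0.044  0.098] [0.746 0.039 0.225]
scene blue 10 [263.5 189. ] [0.674 0.033 0.105] [0.665 0.021 0.101] [0.684 0.044 0.11 ]
dark 778 [ 0.52995753 -0.22445344  0.0300139 ] [0.73777994 0.15777168 0.11274464]
0.1 0.11 703 [ 0.69106287 -0.00392281] ((0.6370319724082947, -0.09048342704772949), (0.4063902199268341, 0.16407379508018494), 59.51836013793945) 0.10004668939644734 0.10999761922318663
0.02 0.03 681 [ 0.6698102 -0.0878799] ((0.7664473056793213, 0.10916246473789215), (0.6599451303482056, 0.3520554304122925), 36.81155776977539) 0.02000365201747667 0.029978554841819216
0.15 0.35 1365 [ 0.7070882  -0.02002979] ((0.7131475210189819, -0.015799209475517273), (0.19656284153461456, 0.23712638020515442), 45.557373046875) 0.15001574327050116 0.29722850508280463
side red 64 [267.8 258.3] [0.632 0.074 0.129] [0.621 0.007 0.087] [0.646 0.081 0.14 ]
side yel 30 [298.1 232.6] [ 0.544 -0.065  0.123] [ 0.534 -0.25   0.009] [ 0.55  -0.057  0.128]
side blue 168 [240.4 255.8] [0.713 0.036 0.103] [ 0.682 -0.018  0.099] [0.742 0.061 0.106]
dark 1930 [ 0.5413784  -0.08472934  0.03009797] [0.83005246 0.16770115 0.11479083]
0.1 0.11 1309 [ 0.6929511  -0.00875574] ((0.647429883480072, -0.1212044358253479), (0.46852970123291016, 0.2489233911037445), 66.07197570800781) 0.10002049375822186 0.10995709497607609
0.02 0.03 835 [ 0.6390917  -0.19089249] ((0.5932670831680298, -0.18603622913360596), (0.6770265698432922, 0.30847814679145813), 66.56574249267578) 0.020023270486742795 0.029966328479870907
0.15 0.35 2707 [ 0.7307938  -0.04660002] ((0.7242885828018188, -0.07870736718177795), (0.2192937135696411, 0.4181920289993286), 23.26618194580078) 0.15001322510597492 0.29197312908070006
```

Run:
```python
from h import *
for n in('scene','side'):
    d=np.load(n+'.npz');P=d['P'];rgb=d['rgb'].astype(int)
    w=(rgb.max(1)<45)&(P[:,2]>.03)&(P[:,2]<.1)&(abs(P[:,0]-.62)<.1)&(abs(P[:,1]-.05)<.12)
    q=P[w]
    for _ in range(12):
        m=np.median(q,0) if _==0 else q.mean(0)
        nn=np.linalg.svd(q-m,full_matrices=False)[2][2]; nn*=np.sign(nn[2])
        r=(q-m)@nn; q=q[abs(r)<max(2.0*np.median(abs(r)),.003)]
    print(n,len(q),nn.round(3),'tilt',np.degrees(np.arccos(nn[2])),'yaw',np.degrees(np.arctan2(-nn[1],-nn[0])),'mean',m)
    ax=-nn[:2]/np.linalg.norm(nn[:2]); 
    c2=np.array([q[:,:2]@ax, q[:,:2]@[-ax[1],ax[0]]]).T; print(np.percentile(c2,[1,50,99],0).round(3).tolist(), 'z',np.percentile(q[:,2],[1,99]))
    # hood pts
    w=(P[:,2]>.16)&(P[:,2]<.32)&(P[:,0]>.55)&(P[:,0]<.85)&(abs(P[:,1])<.2); q=P[w]
    h,e=np.histogram(q[:,2],bins=np.arange(.16,.33,.01));print(h.tolist())
    # foot 26mm high
```

```text
scene 460 [-0.365  0.333  0.87 ] tilt 29.5691344137677 yaw -42.36792020292914 mean [0.61032339 0.06997423 0.06488637]
[[0.357, 0.393], [0.398, 0.456], [0.459, 0.546]] z [0.0373859  0.09691618]
[109, 112, 130, 51, 44, 179, 66, 12, 11, 12, 25, 24, 261, 202, 0, 0]
side 1400 [-0.362  0.344  0.866] tilt 29.9553507404527 yaw -43.60759088542384 mean [0.62587022 0.08950335 0.06321965]
[[0.342, 0.415], [0.388, 0.506], [0.448, 0.565]] z [0.03421571 0.0957958 ]
[161, 206, 272, 98, 90, 484, 166, 12, 13, 12, 12, 80, 597, 107, 0, 0]
```

View pics/side_crop.png

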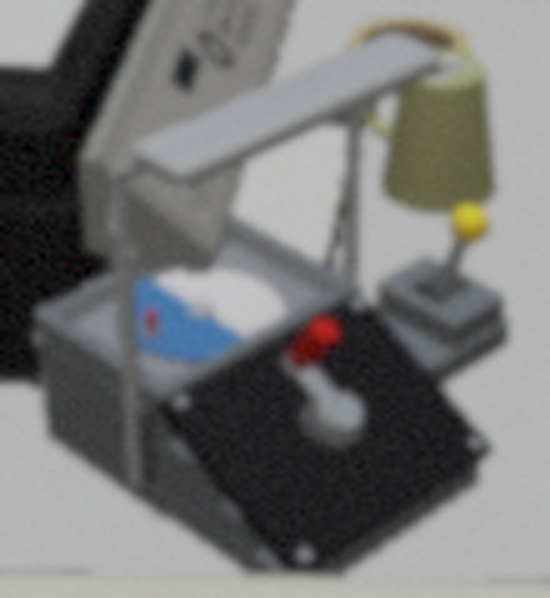

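View pics/scene_crop.png

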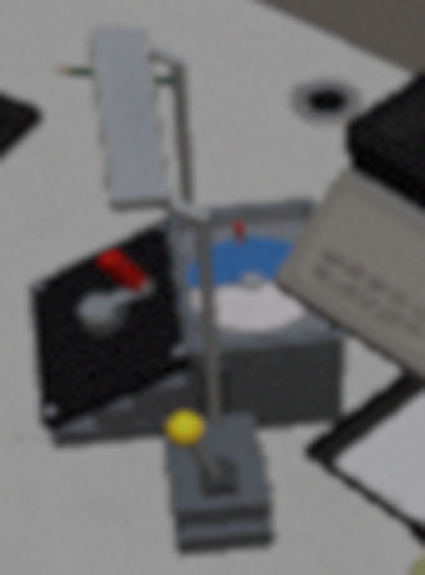

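Both crops agree. The knob is uppermost on the panel, the silver hub sits below it, and the pin stands in the blue half. In the side crop the pin is near (150,322), toward the left-back of the window. The yellow ball leans to the front.

Run:
```python
from h import *
for yaw in (-42.4,-43,-43.6):
    a=np.radians(yaw);X=np.array([np.cos(a),np.sin(a),0]);Y=np.array([-np.sin(a),np.cos(a),0]);Z=np.array([0,0,1.])
    N=-.5*X+.866*Z;U=.866*X+.5*Z
    print(yaw)
    for n in('scene','side'):
        d=np.load(n+'.npz');P=d['P'];rgb=d['rgb'].astype(int)
        w=(rgb.max(1)<45)&(abs(P[:,0]-.62)<.1)&(abs(P[:,1]-.07)<.12)&(P[:,2]>.03)
        q=P[w]; h=np.median(q@N); q=q[abs(q@N-h)<.006]; h=np.median(q@N)
        # edge percentiles within rows
        u=q@U;y=q@Y
        def ext(a,b):
            lo,hi=[],[]
            for k in np.arange(b.min(),b.max(),.004):
                s=a[(b>=k)&(b<k+.004)]
                if len(s)>5: lo.append(s.min());hi.append(s.max())
            return np.median(lo),np.median(hi)
        eu,ey=ext(u,y),ext(y,u)
        print(n,'h',h.round(4),'U',np.round(eu,4),'Y',np.round(ey,4))
        cen=h*N+np.mean(eu)*U+np.mean(ey)*Y; print('  panel',cen.round(4))
cs={n:cam(n) for n in('scene','side')}
def tri(uvs):
    A=np.zeros((3,3));b=np.zeros(3);L=[]
    for n,uv in uvs.items():
        c=cs[n];s=slopes(c,uv)[0];r=c['T'][:3,:3]@[s[0],s[1],1];r/=np.linalg.norm(r);o=c['T'][:3,3];M=np.eye(3)-np.outer(r,r);A+=M;b+=M@o;L.append((M,o))
    p=np.linalg.solve(A,b);return p,[np.linalg.norm(M@(p-o)).round(4) for M,o in L]
print('knob',tri({'scene':(249,187.7),'side':(267.8,258.3)}))
print('ball',tri({'scene':(261.5,222.5),'side':(298.1,232.6)}))
# pin colour
for n,b in(('scene',(265,170,285,185)),('side',(228,245,245,262))):
    im=cs[n]['frame'][b[1]:b[3],b[0]:b[2]].astype(int);m=im[...,0]-im[...,2]
    v,u=np.where(m>0.5*m.max());print(n,m.max(),u.mean()+b[0],v.mean()+b[1],len(u));
```

```text
-42.4
scene h -0.1452 U [0.3291 0.4435] Y [0.3946 0.5441]
  panel [0.6171 0.072  0.0675]
side h -0.1464 U [0.3219 0.4442] Y [0.4064 0.5571]
  panel [0.6239 0.0827 0.0648]
-43
scene h -0.1428 U [0.3249 0.4391] Y [0.3985 0.5482]
  panel [0.617  0.0719 0.0674]
side h -0.1438 U [0.3175 0.4403] Y [0.4111 0.5613]
  panel [0.6241 0.0828 0.0649]
-43.6
scene h -0.1403 U [0.3207 0.4347] Y [0.4037 0.5524]
  panel [0.6173 0.0722 0.0673]
side h -0.1412 U [0.3131 0.436 ] Y [0.4154 0.5659]
  panel [0.6244 0.0829 0.065 ]
knob (array([0.63306432, 0.06600301, 0.12406447]), [np.float64(0.0005), np.float64(0.0005)])
ball (array([ 0.54235471, -0.07348625,  0.11714792]), [np.float64(0.0009), np.float64(0.0009)])
scene 55 272.4 178.8 5
side 21 235.0 253.5 2
```

Run:
```python
from h import *
a=np.radians(-43);X=np.array([np.cos(a),np.sin(a),0]);Y=np.array([-np.sin(a),np.cos(a),0])
pan=np.array([.622,.076,.0675])
for n in('scene','side'):
    d=np.load(n+'.npz');P=d['P'];r=P-pan;x=r@X;y=r@Y;z=P[:,2]
    w=(z>.268)&(z<.31)&(abs(x)<.2)&(abs(y)<.2)
    print(n,w.sum(),'x',np.percentile(x[w],[1,5,50,95,99]).round(3),'y',np.percentile(y[w],[1,5,50,95,99]).round(3),'z',np.percentile(z[w],[2,10,50,90,98]).round(3))
    b=cv2.minAreaRect(np.c_[x[w],y[w]].astype(np.float32));print(b)
    t=(z>.098)&(z<.112)&(abs(x-.1)<.1)&(abs(y)<.1);print('top x',np.percentile(x[t],[1,5,95,99]).round(3),'y',np.percentile(y[t],[1,5,95,99]).round(3))
    t=(z>.045)&(z<.056)&(abs(x-.05)<.1)&(y<-.09)&(y>-.2);print('block x',np.percentile(x[t],[2,50,98]).round(3),'y',np.percentile(y[t],[2,50,98]).round(3),t.sum())
for nme,p in (('ball',[.5424,-.0735,.117]),('knob',[.633,.066,.124])):
    r=np.array(p)-pan;print(nme,r@X,r@Y,r[2])
s=state();print(s['time'])
```

```text
scene 493 x [0.012 0.013 0.032 0.051 0.058] y [-0.097 -0.094 -0.016  0.081  0.09 ] z [0.272 0.284 0.289 0.293 0.294]
((0.03819774091243744, -0.00269269198179245), (0.1965654045343399, 0.05509808659553528), 88.4950942993164)
top x [0.029 0.053 0.154 0.166] y [-0.091 -0.082  0.068  0.075]
block x [0.031 0.067 0.098] y [-0.193 -0.172 -0.14 ] 182
side 787 x [0.009 0.01  0.023 0.046 0.049] y [-0.088 -0.079  0.016  0.095  0.097] z [0.276 0.28  0.288 0.29  0.291]
((0.02861519157886505, 0.0032177940011024475), (0.19121384620666504, 0.05025586485862732), 86.2754898071289)
top x [0.026 0.053 0.164 0.194] y [-0.079 -0.071  0.078  0.086]
block x [0.029 0.054 0.097] y [-0.186 -0.157 -0.138] 185
ball 0.04374300018045755 -0.16362444785304087 0.0495
knob 0.014864874318435865 0.00018844494449578916 0.056499999999999995
0.3
```

Rows can't tilt the tool, so a vertical tool has to clear the hood, whose edge is about 10 mm behind the panel centre. I'll use the gripper fully open with its Y axis along the rewinder's X. The rear finger (about 50 mm off-axis) then acts as a peg under the hood and pushes the knob round. First I'll turn the tool about 114.5°.

Request:
move_arm:
  moves:
    - {"turn": 7.15,"claw": 0}
    - {"turn": 7.15}
    - {"turn": 7.15}
    - {"turn": 7.15}
    - {"turn": 7.15}
    - {"turn": 7.15}
    - {"turn": 7.15}
    - {"turn": 7.15}

```text
$.moves[0]: bad value
```

Request:
move_arm:
  moves:
    - {"turn": 7.15}
    - {"turn": 7.15}
    - {"turn": 7.15}
    - {"turn": 7.15}
    - {"turn": 7.15}
    - {"turn": 7.15}
    - {"turn": 7.15}
    - {"turn": 7.15}

```text
$.moves[0]: bad value
```

```bash
cat >> h.py <<'E'
PAN=np.array([.622,.076,.0675]); _a=np.radians(-43)
X=np.array([np.cos(_a),np.sin(_a),0]);Y=np.array([-np.sin(_a),np.cos(_a),0])
def rel(p): r=np.array(p)-PAN; return np.array([r@X,r@Y,p[2]])
def where():
    s=state();M=R.from_rotvec(s['tool_rot']).as_matrix()
    p=rel(s['tool_pos']);f=s['wrist_force']
    print('t',round(s['time'],2),'TCPrel(mm)',(p*1000).round(1),'yaw_y',np.degrees(np.arctan2(M[1,1],M[0,1])).round(2),'F(X,Y,Z)',np.round([f@X,f@Y,f[2]],2),'gap',s['finger_gap'])
    return s,M
def goto(x,y,z):  # mm -> tool shift
    s,M=where();t=PAN+x/1e3*X+y/1e3*Y;t[2]=z/1e3
    print('shift mm',(M.T@(t-s['tool_pos'])*1000).round(1))
E
python3 - <<'E'
from h import *
goto(-90,26,200)
print(state()['joints'])
c=cam('scene');save(c,'s2.png')
E
```

```text
t 0.3 TCPrel(mm) [-661.6   89.1  231. ] yaw_y 71.44 F(X,Y,Z) [-0.08  0.29 -0.14] gap 0.08562293163784156
shift mm [-494.3 -293.9   31.2]
[-1.34958899  0.43476211  0.02498544  1.57349399 -0.01160969  1.13396456
 -0.07509922]
```

Request:
move_arm:
  moves:
    - {"tx": 0,"ty": 0,"tz": 0,"turn": 7.15,"claw": 0}
    - {"tx": 0,"ty": 0,"tz": 0,"turn": 7.15,"claw": 0}
    - {"tx": 0,"ty": 0,"tz": 0,"turn": 7.15,"claw": 0}
    - {"tx": 0,"ty": 0,"tz": 0,"turn": 7.15,"claw": 0}
    - {"tx": 0,"ty": 0,"tz": 0,"turn": 7.15,"claw": 0}
    - {"tx": 0,"ty": 0,"tz": 0,"turn": 7.15,"claw": 0}
    - {"tx": 0,"ty": 0,"tz": 0,"turn": 7.15,"claw": 0}
    - {"tx": 0,"ty": 0,"tz": 0,"turn": 7.15,"claw": 0}

```text
time: 1.02
tool_pos: [0.1988, 0.5925, 0.2313]
tool_rot: [-1.936, -2.474, 0.0]
wrist_force: [-0.0, 0.3, 0.2]
finger_gap: 0.0851
grip_force: 0.0
```

Request:
move_arm:
  moves:
    - {"tx": 0,"ty": 0,"tz": 0,"turn": 7.15,"claw": 0}
    - {"tx": 0,"ty": 0,"tz": 0,"turn": 7.15,"claw": 0}
    - {"tx": 0,"ty": 0,"tz": 0,"turn": 7.15,"claw": 0}
    - {"tx": 0,"ty": 0,"tz": 0,"turn": 7.15,"claw": 0}
    - {"tx": 0,"ty": 0,"tz": 0,"turn": 7.15,"claw": 0}
    - {"tx": 0,"ty": 0,"tz": 0,"turn": 7.15,"claw": 0}
    - {"tx": 0,"ty": 0,"tz": 0,"turn": 7.15,"claw": 0}
    - {"tx": 0,"ty": 0,"tz": 0,"turn": 7.15,"claw": 0}

```text
time: 1.68
tool_pos: [0.1987, 0.5926, 0.2313]
tool_rot: [-2.884, -1.245, 0.0]
wrist_force: [-0.9, 0.1, 0.2]
finger_gap: 0.0854
grip_force: 0.0
```

Run:
```python
from h import *
goto(-90,26,231)
print(state()['joints'])
```

```text
t 1.68 TCPrel(mm) [-661.8   89.1  231.3] yaw_y -43.3 F(X,Y,Z) [-0.74 -0.53  0.19] gap 0.08544981505862466
shift mm [-6.010e+01  5.722e+02  3.000e-01]
[-1.66246732  0.45760408  0.48906864  1.60179948 -0.23060892  1.13992055
 -1.87499819]
```

Request:
move_arm:
  moves:
    - {"tx": -0.004,"ty": 0.036,"tz": 0,"turn": 0,"claw": 0}
    - {"tx": -0.004,"ty": 0.036,"tz": 0,"turn": 0,"claw": 0}
    - {"tx": -0.004,"ty": 0.036,"tz": 0,"turn": 0,"claw": 0}
    - {"tx": -0.004,"ty": 0.036,"tz": 0,"turn": 0,"claw": 0}
    - {"tx": -0.004,"ty": 0.036,"tz": 0,"turn": 0,"claw": 0}
    - {"tx": -0.004,"ty": 0.036,"tz": 0,"turn": 0,"claw": 0}
    - {"tx": -0.004,"ty": 0.036,"tz": 0,"turn": 0,"claw": 0}
    - {"tx": -0.004,"ty": 0.036,"tz": 0,"turn": 0,"claw": 0}

```text
time: 2.35
tool_pos: [0.3887, 0.3715, 0.2315]
tool_rot: [-2.88, -1.254, -0.001]
wrist_force: [0.9, 0.5, 0.1]
finger_gap: 0.0853
grip_force: 0.0
```

Request:
move_arm:
  moves:
    - {"tx": -0.004,"ty": 0.036,"tz": 0,"turn": 0,"claw": 0}
    - {"tx": -0.004,"ty": 0.036,"tz": 0,"turn": 0,"claw": 0}
    - {"tx": -0.004,"ty": 0.036,"tz": 0,"turn": 0,"claw": 0}
    - {"tx": -0.004,"ty": 0.036,"tz": 0,"turn": 0,"claw": 0}
    - {"tx": -0.004,"ty": 0.036,"tz": 0,"turn": 0,"claw": 0}
    - {"tx": -0.004,"ty": 0.02,"tz": 0,"turn": 0,"claw": 0}
    - {"tx": -0.004,"ty": 0.01,"tz": 0,"turn": 0,"claw": 0}
    - {"tx": 0,"ty": 0,"tz": 0,"turn": 0,"claw": 0}

```text
time: 3.02
tool_pos: [0.5236, 0.2064, 0.2315]
tool_rot: [2.882, 1.247, 0.0]
wrist_force: [0.4, -0.6, -0.2]
finger_gap: 0.0855
grip_force: 0.0
```

Run:
```python
from h import *
goto(-90,26,200)
print(state()['joints'])
for n in('wrist','scene','side'):
    c=cam(n);save(c,n+'2.png')
    if n=='wrist': print(np.array(c['hand_eye']).round(3).tolist(),c['f'])
    hsv=cv2.cvtColor(c['frame'],cv2.COLOR_RGB2HSV);H,S,V=cv2.split(hsv)
    for nm,m in(('red',((H<8)|(H>172))&(S>150)&(V>60)),('yel',(H>20)&(H<35)&(S>150)&(V>90)),('green',(H>20)&(H<45)&(S>50)&(S<150)&(V>60))):
        k,l,st,ce=cv2.connectedComponentsWithStats(m.astype(np.uint8))
        for i in range(1,k):
            if st[i,4]>20:
                v,u=np.where(l==i);P=pts(c,np.c_[u,v]);print(n,nm,st[i,4],ce[i].round(1),rel(np.median(P,0)).round(3),P.max(0).round(3))
```

```text
t 3.02 TCPrel(mm) [-160.9   28.3  231.5] yaw_y -43.21 F(X,Y,Z) [ 0.73 -0.18 -0.19] gap 0.08550855647876324
shift mm [-2.  70.9 31.6]
[-0.92914719  0.36641977  0.62453704  1.76453679 -0.23782576  1.08676374
 -0.9786999 ]
[[0.0, -0.948, -0.317, 0.082], [1.0, 0.0, -0.001, 0.001], [0.001, -0.317, 0.948, -0.143], [0.0, 0.0, 0.0, 1.0]] 371.86002168369436
wrist red 454 [137.9 187.8] [-0.296  0.02   0.015] [0.58  0.314 0.374]
wrist red 738 [506.6 247.5] [0.008 0.005 0.135] [0.65  0.266 0.374]
scene red 48 [248.6 187.8] [ 0.014 -0.005  0.127] [0.681 0.129 0.143]
scene red 125 [297.2 314.9] [ 0.121 -0.469  0.009] [ 0.429 -0.31   1.296]
scene yel 38 [261.6 222.4] [ 0.043 -0.17   0.123] [ 0.608 -0.013  0.13 ]
scene green 21 [260.9 221.5] [ 0.041 -0.086  0.033] [ 0.612 -0.003  0.124]
scene green 634 [316.7 268.1] [ 0.199 -0.351  0.067] [ 0.617 -0.231  1.296]
scene green 276 [368.4 300.1] [ 0.346 -0.466  0.024] [ 0.626 -0.441  1.296]
side red 68 [268.  258.3] [0.009 0.005 0.127] [0.646 0.083 0.14 ]
side green 208 [289.2 212.3] [ 0.199 -0.284  0.084] [0.606 0.947 0.814]
side green 29 [299.4 223.6] [ 0.164 -0.311  0.027] [0.559 0.204 0.335]
```

View pics/wrist2.png

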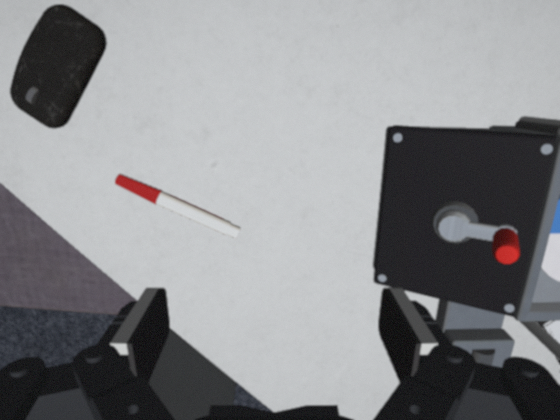

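The wrist view shows the panel on the right, with screws at (397,137), (546,148), (381,279) and (509,308). The hub is at (455,224) and the knob end at (506,247). The marker, at (180,205), is well clear. The screws give the panel centre and yaw.

Run:
```python
from h import *
c=cam('wrist'); uv=[(397.5,137.5),(546.5,148.5),(381,279),(509,308)]
N=-.5*X+.866*np.array([0,0,1])
P=plane(c,uv,N,PAN@N)
for p in P: print(rel(p).round(4), )
print('centre',P.mean(0).round(4),rel(P.mean(0)).round(4))
for a,b in((0,1),(2,3)): d=P[b]-P[a];print('yawx',np.degrees(np.arctan2(d[1],d[0])),np.linalg.norm(d))
for a,b in((2,0),(3,1)): d=P[b]-P[a];print('yawy',np.degrees(np.arctan2(d[1],d[0]))-90,np.linalg.norm(d))
print('range pts',[rel(p).round(3).tolist() for p in pts(c,uv)])
# red outer end of knob: fit ellipse in front face
print('hub',rel(plane(c,[(455,224)],N,PAN@N+.019)[0]).round(4))
print('knob outer end',rel(plane(c,[(507,248)],N,PAN@N+.058)[0]).round(4),'expected x',-29+34.6)
```

```text
[-0.054   0.0745  0.0363]
[0.0455 0.0745 0.0938]
[-0.0553 -0.0683  0.0356]
[ 0.045  -0.0672  0.0935]
centre [0.6209 0.0817 0.0648] [-0.0047  0.0034  0.0648]
yawx -43.014436089533106 0.11489938554978757
yawx -42.38441682283523 0.11587790822029025
yawy -43.52532048799263 0.14280076704509814
yawy -43.18850496618749 0.14169053866394857
range pts [[-0.054, 0.075, 0.037], [0.045, 0.075, 0.094], [-0.056, -0.068, 0.037], [0.044, -0.066, 0.095]]
hub [-0.0123  0.0083  0.0823]
knob outer end [0.0013 0.009  0.1352] expected x 5.600000000000001
```

```bash
sed -i 's/PAN=np.array(\[.622,.076,.0675\])/PAN=np.array([.6226,.0796,.0675])/' h.py
cat >> h.py <<'E'
def peg(phi):
    c,s=np.cos(np.radians(phi)),np.sin(np.radians(phi)); return np.array([-73+29*c,-40*s,87+20*c])
def path(phis,fb=True):
    s,M=where(); p=rel(s['tool_pos'])*1000
    for f in phis:
        q=peg(f); d=q-p; w=d[0]*X+d[1]*Y+d[2]*np.array([0,0,1]); t=M.T@w
        print(f,'tx %.1f ty %.1f tz %.1f'%tuple(t)); p=q
E
python3 - <<'E'
from h import *
goto(-85,32,231); goto(-85,32,102); path([-45])
E
```

```text
t 3.22 TCPrel(mm) [-163.9   27.3  231.1] yaw_y -42.8 F(X,Y,Z) [-0.23  0.92  1.04] gap 0.08541504061195851
shift mm [ 4.5 78.9  0. ]
t 3.22 TCPrel(mm) [-163.9   27.3  231.1] yaw_y -42.8 F(X,Y,Z) [-0.23  0.92  1.04] gap 0.08541504061195851
shift mm [  4.5  79.  129. ]
t 3.22 TCPrel(mm) [-163.9   27.3  231.1] yaw_y -42.8 F(X,Y,Z) [-0.23  0.92  1.04] gap 0.08541504061195851
-45 tx 0.6 ty 111.5 tz 129.9
```

Request:
move_arm:
  moves:
    - {"tx": 0.002,"ty": 0.03,"tz": 0,"turn": 0,"claw": 0}
    - {"tx": 0.002,"ty": 0.03,"tz": 0,"turn": 0,"claw": 0}
    - {"tx": 0.001,"ty": 0.019,"tz": 0,"turn": 0,"claw": 0}
    - {"tx": 0,"ty": 0,"tz": 0.03,"turn": 0,"claw": 0}
    - {"tx": 0,"ty": 0,"tz": 0.03,"turn": 0,"claw": 0}
    - {"tx": 0,"ty": 0,"tz": 0.03,"turn": 0,"claw": 0}
    - {"tx": 0,"ty": 0,"tz": 0.03,"turn": 0,"claw": 0}
    - {"tx": 0,"ty": 0,"tz": 0,"turn": 0,"claw": 0}

```text
time: 3.88
tool_pos: [0.5794, 0.1607, 0.106]
tool_rot: [-2.877, -1.258, 0.014]
wrist_force: [-1.8, 0.8, 0.0]
finger_gap: 0.0851
grip_force: 0.0
```

Run:
```python
from h import *
path([-45,-30,-20,-10,0,15,30,45])
c=cam('wrist');a=c['frame'];save(c,'w3.png')
```

```text
t 3.88 TCPrel(mm) [-86.9  29.8 106. ] yaw_y -42.78 F(X,Y,Z) [-1.89 -0.64  0.05] gap 0.08510233322439374
-45 tx -1.6 ty 34.4 tz 4.7
-30 tx -8.3 ty 4.6 tz -3.1
-20 tx -6.3 ty 2.1 tz -1.4
-10 tx -6.7 ty 1.3 tz -0.9
0 tx -6.9 ty 0.4 tz -0.3
15 tx -10.3 ty -1.0 tz 0.8
30 tx -9.6 ty -2.9 tz 2.1
45 tx -8.2 ty -4.6 tz 3.3
```

View pics/w3.png

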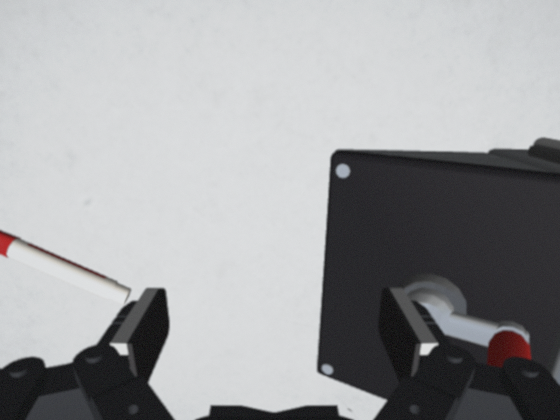

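The wrist view shows the rear finger tip near (405,320), over the panel on the +Y side of the knob at (510,350), and clear of the hub. Next I'll slide it under the hood to start pushing.

Request:
move_arm:
  moves:
    - {"tx": 0,"ty": 0.017,"tz": 0.001,"turn": 0,"claw": 0}
    - {"tx": 0,"ty": 0.016,"tz": 0.001,"turn": 0,"claw": 0}
    - {"tx": -0.008,"ty": 0.003,"tz": -0.002,"turn": 0,"claw": 0}
    - {"tx": -0.006,"ty": 0.002,"tz": -0.001,"turn": 0,"claw": 0}
    - {"tx": 0,"ty": 0,"tz": 0,"turn": 0,"claw": 0}

```text
time: 4.35
tool_pos: [0.6019, 0.1222, 0.1141]
tool_rot: [2.881, 1.252, 0.002]
wrist_force: [-0.6, -0.6, 0.5]
finger_gap: 0.0855
grip_force: 0.0
```

```bash
cat >> h.py <<'E'
def knob(cams=('side','scene')):
    for n in cams:
        c=cam(n); a,b,x,y={'scene':(225,160,268,235),'side':(245,235,300,310)}[n]; im=c['frame'][b:y,a:x]
        H,S,V=cv2.split(cv2.cvtColor(im,cv2.COLOR_RGB2HSV)); m=((H<8)|(H>172))&(S>140)&(V>60)
        if m.sum()>5:
            v,u=np.where(m); N=-.5*X+.866*np.array([0,0,1]); p=rel(plane(c,[(u.mean()+a,v.mean()+b)],N,PAN@N+.042)[0])*1000
            print(n,m.sum(),'knob',p.round(1),'theta',np.degrees(np.arctan2(-p[1],(p[0]+21)/.866)).round(0))
        else: print(n,'no knob')
E
python3 - <<'E'
from h import *
path([0,15,30,45,60,75,90,105]); knob()
E
```

```text
t 4.35 TCPrel(mm) [-44.2  17.  114.1] yaw_y -43.02 F(X,Y,Z) [ 0.02 -0.85  0.52] gap 0.08546569226591672
0 tx -17.0 ty 0.2 tz 7.1
15 tx -10.4 ty -1.0 tz 0.7
30 tx -9.7 ty -2.9 tz 2.0
45 tx -8.3 ty -4.6 tz 3.2
60 tx -6.4 ty -6.0 tz 4.1
75 tx -4.0 ty -7.0 tz 4.8
90 tx -1.4 ty -7.5 tz 5.2
105 tx 1.4 ty -7.5 tz 5.2
side 24 knob [ 15.2 -13.9 124.8] theta 18.0
scene 51 knob [ 16.   -3.5 125.2] theta 5.0
```

Request:
move_arm:
  moves:
    - {"tx": -0.009,"ty": 0,"tz": 0.003,"turn": 0,"claw": 0}
    - {"tx": -0.009,"ty": 0,"tz": 0.003,"turn": 0,"claw": 0}
    - {"tx": -0.01,"ty": -0.001,"tz": 0.001,"turn": 0,"claw": 0}
    - {"tx": -0.01,"ty": -0.003,"tz": 0.002,"turn": 0,"claw": 0}
    - {"tx": -0.008,"ty": -0.005,"tz": 0.003,"turn": 0,"claw": 0}
    - {"tx": 0,"ty": 0,"tz": 0,"turn": 0,"claw": 0}

```text
time: 4.95
tool_pos: [0.563, 0.1053, 0.0995]
tool_rot: [-2.866, -1.266, -0.007]
wrist_force: [6.1, 24.5, -12.6]
finger_gap: 0.0853
grip_force: 13.1
```

Run:
```python
from h import *
path([60,75,90,105,120,135,150,165]); knob()
c=cam('wrist');save(c,'w4.png')
```

```text
t 4.95 TCPrel(mm) [-61.1 -21.8  99.5] yaw_y -42.34 F(X,Y,Z) [-12.24  22.02 -12.59] gap 0.08529797849889986
60 tx -12.9 ty 2.5 tz 2.4
75 tx -4.0 ty -7.0 tz 4.8
90 tx -1.3 ty -7.5 tz 5.2
105 tx 1.4 ty -7.5 tz 5.2
120 tx 4.0 ty -6.9 tz 4.9
135 tx 6.4 ty -5.9 tz 4.2
150 tx 8.3 ty -4.5 tz 3.3
165 tx 9.7 ty -2.8 tz 2.1
side no knob
scene 46 knob [  0.2 -37.4 116.1] theta 57.0
```

View pics/w4.png

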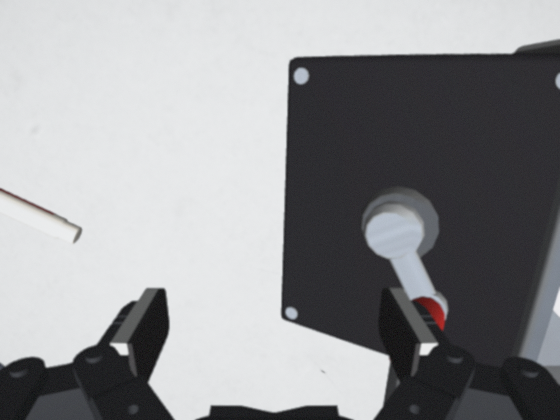

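The finger is at (400,310) and slipped to the front (inner) side of the knob at (430,310). The crank stands at about 57° and the finger was pushing radially. I'll back off and go further back before pushing again.

Request:
move_arm:
  moves:
    - {"tx": 0.012,"ty": 0,"tz": -0.004,"turn": 0,"claw": 0}
    - {"tx": 0.011,"ty": 0,"tz": -0.003,"turn": 0,"claw": 0}
    - {"tx": 0,"ty": 0.007,"tz": -0.002,"turn": 0,"claw": 0}
    - {"tx": 0,"ty": 0.006,"tz": 0,"turn": 0,"claw": 0}
    - {"tx": 0,"ty": 0,"tz": 0,"turn": 0,"claw": 0}

```text
time: 5.52
tool_pos: [0.5901, 0.1005, 0.1096]
tool_rot: [2.88, 1.249, 0.001]
wrist_force: [-0.5, -0.3, -0.8]
finger_gap: 0.0852
grip_force: 0.0
```

```bash
cat >> h.py <<'E'
def peg(phi):
    c,s=np.cos(np.radians(phi)),np.sin(np.radians(phi)); return np.array([min(-71+34.6*c,-38),-40*s,89+20*c])
E
python3 - <<'E'
from h import *
path([10,20,30,40,50,60,70,80,90]); knob()
E
```

```text
t 5.52 TCPrel(mm) [-38.   -6.9 109.6] yaw_y -43.11 F(X,Y,Z) [-0.13 -0.53 -0.81] gap 0.08520203649631333
10 tx -0.0 ty 0.0 tz 0.9
20 tx -6.7 ty -0.5 tz 0.9
30 tx -6.3 ty -2.5 tz 1.5
40 tx -5.7 ty -3.5 tz 2.0
50 tx -4.9 ty -4.3 tz 2.5
60 tx -4.0 ty -4.9 tz 2.8
70 tx -3.0 ty -5.5 tz 3.2
80 tx -1.8 ty -5.8 tz 3.4
90 tx -0.6 ty -6.0 tz 3.5
side 66 knob [ -1.  -32.4 115.4] theta 55.0
scene 49 knob [  0.3 -36.9 116.2] theta 56.0
```

Request:
move_arm:
  moves:
    - {"tx": -0.007,"ty": 0,"tz": 0.001,"turn": 0,"claw": 0}
    - {"tx": -0.006,"ty": -0.002,"tz": 0.002,"turn": 0,"claw": 0}
    - {"tx": -0.006,"ty": -0.004,"tz": 0.002,"turn": 0,"claw": 0}
    - {"tx": -0.005,"ty": -0.004,"tz": 0.002,"turn": 0,"claw": 0}
    - {"tx": -0.004,"ty": -0.005,"tz": 0.003,"turn": 0,"claw": 0}
    - {"tx": -0.003,"ty": -0.006,"tz": 0.003,"turn": 0,"claw": 0}
    - {"tx": 0,"ty": 0,"tz": 0,"turn": 0,"claw": 0}

```text
time: 6.2
tool_pos: [0.5509, 0.0945, 0.0958]
tool_rot: [-2.881, -1.253, 0.002]
wrist_force: [-0.6, 0.1, -0.8]
finger_gap: 0.0855
grip_force: 0.0
```

Run:
```python
from h import *
path([80,95,110,125,140,155,170,185,200]); knob()
```

```text
t 6.2 TCPrel(mm) [-62.6 -38.   95.8] yaw_y -42.98 F(X,Y,Z) [-0.48 -0.32 -0.76] gap 0.0854694559246681
80 tx -1.4 ty -2.3 tz 3.3
95 tx -0.4 ty -9.0 tz 5.2
110 tx 2.3 ty -8.8 tz 5.1
125 tx 4.8 ty -8.0 tz 4.6
140 tx 7.1 ty -6.7 tz 3.8
155 tx 8.8 ty -4.8 tz 2.8
170 tx 10.0 ty -2.7 tz 1.6
185 tx 10.4 ty -0.4 tz 0.2
200 tx 10.2 ty 2.0 tz -1.1
side 65 knob [-25.3 -38.3 101.4] theta 97.0
scene 50 knob [-27.3 -41.2 100.2] theta 100.0
```

Request:
move_arm:
  moves:
    - {"tx": -0.001,"ty": -0.002,"tz": 0.003,"turn": 0,"claw": 0}
    - {"tx": 0,"ty": -0.009,"tz": 0.005,"turn": 0,"claw": 0}
    - {"tx": 0.002,"ty": -0.009,"tz": 0.005,"turn": 0,"claw": 0}
    - {"tx": 0.005,"ty": -0.008,"tz": 0.005,"turn": 0,"claw": 0}
    - {"tx": 0.007,"ty": -0.007,"tz": 0.004,"turn": 0,"claw": 0}
    - {"tx": 0.009,"ty": -0.005,"tz": 0.003,"turn": 0,"claw": 0}
    - {"tx": 0.01,"ty": -0.003,"tz": 0.002,"turn": 0,"claw": 0}
    - {"tx": 0,"ty": 0,"tz": 0,"turn": 0,"claw": 0}

```text
time: 6.97
tool_pos: [0.5414, 0.1497, 0.0679]
tool_rot: [-2.878, -1.256, 0.005]
wrist_force: [0.5, 0.6, -0.7]
finger_gap: 0.0853
grip_force: 0.0
```

Run:
```python
from h import *
path([185,200,215,230,245,260,275]); knob()
```

```text
t 6.97 TCPrel(mm) [-107.2   -4.1   67.9] yaw_y -42.84 F(X,Y,Z) [-0.07  0.77 -0.67] gap 0.08529520517238481
185 tx 7.6 ty 1.8 tz -1.2
200 tx 10.2 ty 2.0 tz -1.2
215 tx 9.2 ty 4.2 tz -2.4
230 tx 7.7 ty 6.1 tz -3.6
245 tx 5.6 ty 7.6 tz -4.4
260 tx 3.1 ty 8.6 tz -5.0
275 tx 0.4 ty 9.0 tz -5.2
side 67 knob [-50.8  16.2  86.6] theta -155.0
scene 28 knob [-42.2   4.8  91.7] theta -169.0
```

Request:
move_arm:
  moves:
    - {"tx": 0.008,"ty": 0.002,"tz": -0.001,"turn": 0,"claw": 0}
    - {"tx": 0.01,"ty": 0.002,"tz": -0.001,"turn": 0,"claw": 0}
    - {"tx": 0.009,"ty": 0.004,"tz": -0.002,"turn": 0,"claw": 0}
    - {"tx": 0.008,"ty": 0.006,"tz": -0.004,"turn": 0,"claw": 0}
    - {"tx": 0.006,"ty": 0.008,"tz": -0.004,"turn": 0,"claw": 0}
    - {"tx": 0.003,"ty": 0.009,"tz": -0.005,"turn": 0,"claw": 0}
    - {"tx": 0,"ty": 0,"tz": 0,"turn": 0,"claw": 0}

```text
time: 7.65
tool_pos: [0.5972, 0.1595, 0.0869]
tool_rot: [-2.88, -1.254, -0.002]
wrist_force: [0.6, 0.1, 0.9]
finger_gap: 0.0855
grip_force: 0.0
```

Run:
```python
from h import *
path([270,280,290,300,310,320,330]); knob()
```

```text
t 7.65 TCPrel(mm) [-73.   41.1  86.9] yaw_y -42.95 F(X,Y,Z) [0.39 0.44 0.94] gap 0.0854594031652639
270 tx -1.1 ty 2.0 tz -2.1
280 tx -0.6 ty 6.0 tz -3.5
290 tx -1.8 ty 5.8 tz -3.4
300 tx -2.9 ty 5.5 tz -3.2
310 tx -4.0 ty 4.9 tz -2.9
320 tx -4.9 ty 4.3 tz -2.5
330 tx -5.7 ty 3.5 tz -2.0
side 28 knob [ -1.1  42.2 115.4] theta -61.0
scene 31 knob [  3.2  24.5 117.9] theta -41.0
```

Request:
move_arm:
  moves:
    - {"tx": 0.005,"ty": 0.011,"tz": -0.007,"turn": 0,"claw": 0}
    - {"tx": 0.002,"ty": 0.012,"tz": -0.008,"turn": 0,"claw": 0}
    - {"tx": -0.002,"ty": 0.008,"tz": -0.006,"turn": 0,"claw": 0}
    - {"tx": -0.008,"ty": 0.002,"tz": -0.001,"turn": 0,"claw": 0}
    - {"tx": -0.01,"ty": 0.001,"tz": 0,"turn": 0,"claw": 0}
    - {"tx": -0.01,"ty": 0.001,"tz": 0,"turn": 0,"claw": 0}
    - {"tx": 0,"ty": 0,"tz": 0,"turn": 0,"claw": 0}

```text
time: 8.33
tool_pos: [0.6057, 0.1171, 0.1092]
tool_rot: [2.881, 1.252, 0.003]
wrist_force: [-0.6, -1.1, 0.0]
finger_gap: 0.0855
grip_force: 0.0
```

Run:
```python
from h import *
path([0,10,20,30,40,50,60,70]); knob()
```

```text
t 8.33 TCPrel(mm) [-37.9  15.9 109.2] yaw_y -43.02 F(X,Y,Z) [ 0.32 -1.2   0.  ] gap 0.08553527730161983
0 tx -15.9 ty -0.0 tz 0.1
10 tx -6.9 ty 0.0 tz 0.3
20 tx -6.7 ty -0.5 tz 0.9
30 tx -6.3 ty -2.5 tz 1.5
40 tx -5.7 ty -3.5 tz 2.0
50 tx -4.9 ty -4.3 tz 2.5
60 tx -4.0 ty -4.9 tz 2.8
70 tx -3.0 ty -5.5 tz 3.1
side 47 knob [ 15.4 -13.1 124.9] theta 17.0
scene 51 knob [ 15.6  -9.1 125. ] theta 12.0
```

```bash
cat >> h.py <<'E'
def reel():
    for n,(a,b,x,y) in (('scene',(262,170,300,215)),('side',(215,235,262,278))):
        c=cam(n); im=c['frame'][b:y,a:x]; H,S,V=cv2.split(cv2.cvtColor(im,cv2.COLOR_RGB2HSV))
        m=(H>95)&(H<125)&(S>100)&(V>60); w=(S<45)&(V>140)
        v,u=np.where(m); P=np.array([rel(p) for p in plane(c,np.c_[u+a,v+b],[0,0,1],.1)])*1000
        i=im.astype(int); r=i[...,0]-np.maximum(i[...,1],i[...,2]); vr,ur=np.where(r>15)
        print(n,'blue',len(P),'cen',P.mean(0)[:2].round(1),'x',np.percentile(P[:,0],[2,98]).round(0),'y',np.percentile(P[:,1],[2,98]).round(0))
        if len(ur):
            q=[rel(p) for p in plane(c,np.c_[ur+a,vr+b],[0,0,1],.11)]; print('  pin px',len(ur),ur.mean()+a,vr.mean()+b,(np.mean(q,0)*1000).round(0),'max',r.max())
        v,u=np.where(w); 
        if len(u): Q=np.array([rel(p) for p in plane(c,np.c_[u+a,v+b],[0,0,1],.1)])*1000; print('  white',len(Q),Q.mean(0)[:2].round(1))
E
python3 - <<'E'
from h import *
reel()
for n in('scene1','side1'):
    im=cv2.imread(f'pics/{n}.png')
c=cam('scene');s=cam('side')
A=cv2.resize(c['frame'][160:240,225:305],(400,400),interpolation=cv2.INTER_CUBIC);B=cv2.resize(s['frame'][230:310,210:290],(400,400),interpolation=cv2.INTER_CUBIC)
cv2.imwrite('pics/both.png',np.hstack([A,B])[:,:,::-1])
E
```

```text
scene blue 138 cen [95.1  3. ] x [ 67. 124.] y [-42.  36.]
  pin px 7 272.2857142857143 179.0 [108.  43. 110.] max 61
  white 315 [131.1  -0.9]
side blue 187 cen [86.8 12.6] x [ 70. 109.] y [-31.  48.]
  pin px 5 234.6 252.8 [115.  34. 110.] max 33
  white 308 [123.7   4.4]
```

View pics/both.png

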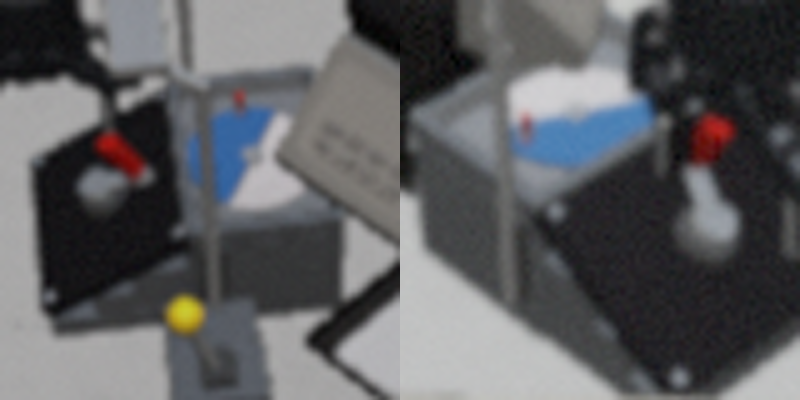

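The edge of the blue half (scene crop, (278,115)) is about 10–20° of reel short of the pin at (240,97). That means roughly 60–120° more of crank, so I'll take shorter strokes and check the force while moving.

Request:
move_arm:
  moves:
    - {"tx": -0.008,"ty": 0,"tz": 0,"turn": 0,"claw": 0}
    - {"tx": -0.008,"ty": 0,"tz": 0,"turn": 0,"claw": 0}
    - {"tx": -0.007,"ty": 0,"tz": 0.001,"turn": 0,"claw": 0}
    - {"tx": -0.007,"ty": 0,"tz": 0.001,"turn": 0,"claw": 0}
    - {"tx": -0.006,"ty": -0.002,"tz": 0.002,"turn": 0,"claw": 0}

```text
time: 9.05
tool_pos: [0.581, 0.0928, 0.1055]
tool_rot: [2.88, 1.254, 0.006]
wrist_force: [4.1, 1.7, 5.1]
finger_gap: 0.086
grip_force: 2.4
```

Run:
```python
from h import *
path([30,40,50,60,70,80,90]); knob();reel()
```

```text
t 9.05 TCPrel(mm) [-39.4 -18.7 105.5] yaw_y -42.95 F(X,Y,Z) [1.88 4.06 5.12] gap 0.08597518633940102
30 tx -1.3 ty -1.6 tz -0.9
40 tx -5.7 ty -3.5 tz 2.0
50 tx -4.9 ty -4.3 tz 2.4
60 tx -4.0 ty -5.0 tz 2.8
70 tx -3.0 ty -5.5 tz 3.1
80 tx -1.8 ty -5.8 tz 3.3
90 tx -0.6 ty -6.0 tz 3.5
side 66 knob [  0.2 -32.1 116.1] theta 53.0
scene 48 knob [ -0.8 -36.3 115.5] theta 57.0
scene blue 141 cen [93.9 -0.5] x [ 67. 120.] y [-47.  36.]
  pin px 7 272.2857142857143 179.0 [108.  43. 110.] max 62
  white 317 [132.6   1. ]
side blue 190 cen [86.6 10.8] x [ 70. 107.] y [-32.  47.]
  pin px 7 234.57142857142858 253.28571428571428 [113.  36. 110.] max 34
  white 368 [122.8  -4.6]
```

Drag is still about 5 N and the crank is at about 415°. I'll continue.

Request:
move_arm:
  moves:
    - {"tx": -0.003,"ty": -0.003,"tz": 0.001,"turn": 0,"claw": 0}
    - {"tx": -0.005,"ty": -0.004,"tz": 0.002,"turn": 0,"claw": 0}
    - {"tx": -0.005,"ty": -0.004,"tz": 0.002,"turn": 0,"claw": 0}
    - {"tx": -0.004,"ty": -0.005,"tz": 0.003,"turn": 0,"claw": 0}
    - {"tx": -0.003,"ty": -0.006,"tz": 0.003,"turn": 0,"claw": 0}

```text
time: 9.67
tool_pos: [0.55, 0.0923, 0.0934]
tool_rot: [2.88, 1.251, 0.002]
wrist_force: [4.9, -4.3, 0.4]
finger_gap: 0.0852
grip_force: 2.8
```

Run:
```python
from h import *
path([80,90,100,110,120,130,140]); knob();reel()
```

```text
t 9.67 TCPrel(mm) [-61.7 -40.2  93.4] yaw_y -43.03 F(X,Y,Z) [6.53 0.17 0.44] gap 0.08520534943804418
80 tx 0.9 ty -3.3 tz 0.9
90 tx -0.6 ty -6.0 tz 3.5
100 tx 0.6 ty -6.0 tz 3.5
110 tx 1.8 ty -5.8 tz 3.4
120 tx 2.9 ty -5.5 tz 3.2
130 tx 4.0 ty -4.9 tz 2.8
140 tx 4.9 ty -4.3 tz 2.5
side 65 knob [-24.3 -38.7 102. ] theta 96.0
scene 50 knob [-27.4 -40.8 100.2] theta 100.0
scene blue 143 cen [92.6 -4.2] x [ 67. 115.] y [-50.  36.]
  pin px 7 272.2857142857143 179.0 [108.  43. 110.] max 60
  white 313 [133.2   2.9]
side blue 196 cen [86.5  8.3] x [ 70. 105.] y [-37.  47.]
  pin px 7 234.57142857142858 253.28571428571428 [113.  36. 110.] max 35
  white 355 [123.8  -3.2]
```

Request:
move_arm:
  moves:
    - {"tx": 0,"ty": -0.005,"tz": 0.002,"turn": 0,"claw": 0}
    - {"tx": 0,"ty": -0.006,"tz": 0.003,"turn": 0,"claw": 0}
    - {"tx": 0.001,"ty": -0.006,"tz": 0.003,"turn": 0,"claw": 0}
    - {"tx": 0.002,"ty": -0.006,"tz": 0.003,"turn": 0,"claw": 0}
    - {"tx": 0.003,"ty": -0.005,"tz": 0.003,"turn": 0,"claw": 0}

```text
time: 10.28
tool_pos: [0.5346, 0.1159, 0.0795]
tool_rot: [2.879, 1.251, 0.003]
wrist_force: [3.3, -6.1, 2.7]
finger_gap: 0.0853
grip_force: 3.6
```

Run:
```python
from h import *
path([120,130,140,150,160,170,180,190]); knob();reel()
```

```text
t 10.28 TCPrel(mm) [-89.1 -33.5  79.5] yaw_y -43.04 F(X,Y,Z) [ 6.58 -2.17  2.7 ] gap 0.08533700522774945
120 tx -1.2 ty 0.8 tz 0.5
130 tx 4.0 ty -5.0 tz 2.8
140 tx 4.9 ty -4.3 tz 2.5
150 tx 5.7 ty -3.5 tz 2.0
160 tx 6.3 ty -2.6 tz 1.5
170 tx 6.7 ty -1.6 tz 0.9
180 tx 6.9 ty -0.5 tz 0.3
190 tx 6.9 ty 0.5 tz -0.3
side 77 knob [-49.5 -21.6  87.4] theta 147.0
scene 20 knob [-49.3 -21.9  87.6] theta 146.0
scene blue 145 cen [92.2 -8.1] x [ 67. 110.] y [-53.  34.]
  pin px 7 272.2857142857143 179.0 [108.  43. 110.] max 60
  white 306 [132.9   6.3]
side blue 198 cen [86.2  5.8] x [ 70. 102.] y [-39.  45.]
  pin px 7 234.57142857142858 253.28571428571428 [113.  36. 110.] max 35
  white 356 [123.9  -1. ]
```

Request:
move_arm:
  moves:
    - {"tx": 0.004,"ty": -0.005,"tz": 0.003,"turn": 0,"claw": 0}
    - {"tx": 0.005,"ty": -0.004,"tz": 0.002,"turn": 0,"claw": 0}
    - {"tx": 0.006,"ty": -0.003,"tz": 0.002,"turn": 0,"claw": 0}
    - {"tx": 0.006,"ty": -0.003,"tz": 0.001,"turn": 0,"claw": 0}
    - {"tx": 0.007,"ty": -0.001,"tz": 0.001,"turn": 0,"claw": 0}

```text
time: 10.9
tool_pos: [0.5395, 0.149, 0.0694]
tool_rot: [-2.88, -1.254, 0.004]
wrist_force: [-0.3, 0.7, -1.2]
finger_gap: 0.0858
grip_force: 0.0
```

Run:
```python
from h import *
path([180,190,200,210,220,230,240,250]); knob();reel()
```

```text
t 10.9 TCPrel(mm) [-108.1   -6.    69.4] yaw_y -42.95 F(X,Y,Z) [-0.75  0.31 -1.18] gap 0.08575557581016886
180 tx 6.0 ty 2.5 tz 0.4
190 tx 6.9 ty 0.5 tz -0.3
200 tx 6.7 ty 1.6 tz -0.9
210 tx 6.3 ty 2.6 tz -1.5
220 tx 5.7 ty 3.5 tz -2.0
230 tx 4.9 ty 4.3 tz -2.5
240 tx 4.0 ty 4.9 tz -2.9
250 tx 2.9 ty 5.5 tz -3.2
side 70 knob [-51.8  13.3  86.1] theta -159.0
scene 31 knob [-44.    3.9  90.6] theta -172.0
scene blue 147 cen [ 92.6 -12.7] x [ 67. 110.] y [-54.  34.]
  pin px 6 272.5 180.0 [108.  38. 110.] max 45
  white 292 [133.5   9.7]
side blue 204 cen [86.4  2.2] x [ 70. 103.] y [-40.  44.]
  pin px 3 234.66666666666666 255.33333333333334 [106.  42. 110.] max 29
  white 369 [123.2   3. ]
```

The force vanished and the pin's image dropped by 1–2 px in both views. I'll confirm by eye.

Run:
```python
from h import *
import h
c=cam('scene');s=cam('side')
f=lambda im:cv2.resize(im,(400,300),interpolation=cv2.INTER_CUBIC)
A0=cv2.imread('pics/scene1.png')[:,:,::-1];B0=cv2.imread('pics/side1.png')[:,:,::-1]
g=lambda A,B:np.hstack([f(A[165:210,255:315]),f(B[240:285,215:275])])
cv2.imwrite('pics/cmp.png',np.vstack([g(A0,B0),g(c['frame'],s['frame'])])[:,:,::-1])
where();print('ball rel',rel([.5424,-.0735,.117]))
```

```text
t 11.2 TCPrel(mm) [-106.6   -5.3   70.5] yaw_y -42.95 F(X,Y,Z) [-0.37 -0.59 -0.74] gap 0.08540787390404996
ball rel [ 0.04575938 -0.16666652  0.117     ]
```

View pics/cmp.png

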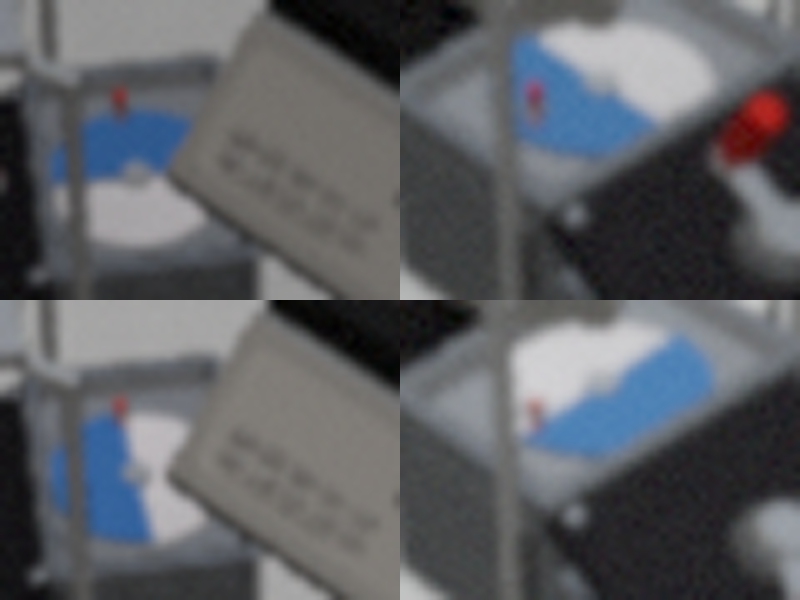

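The pin has dropped: its lower stub is at (120,405) and (535,412), with the blue edge now under it, so winding is done. The finger retreats to the front and up. I'll then turn −90° so the camera side faces front, away from the post.

Request:
move_arm:
  moves:
    - {"tx": -0.008,"ty": -0.015,"tz": 0,"turn": 0,"claw": 0}
    - {"tx": -0.005,"ty": -0.03,"tz": -0.01,"turn": 0,"claw": 0}
    - {"tx": 0,"ty": -0.02,"tz": -0.035,"turn": 0,"claw": 0}
    - {"tx": 0,"ty": 0,"tz": -0.035,"turn": -7,"claw": 0.5}
    - {"tx": 0,"ty": 0,"tz": -0.035,"turn": -7,"claw": 1}
    - {"tx": 0,"ty": 0,"tz": -0.015,"turn": -7,"claw": 1}
    - {"tx": 0,"ty": 0,"tz": 0,"turn": -7,"claw": 1}
    - {"tx": 0,"ty": 0,"tz": 0,"turn": -7,"claw": 1}

```text
time: 11.87
tool_pos: [0.4852, 0.1834, 0.2021]
tool_rot: [2.364, 2.069, 0.006]
wrist_force: [0.2, 0.1, -1.0]
finger_gap: 0.0255
grip_force: 0.0
```

Request:
move_arm:
  moves:
    - {"tx": 0,"ty": 0,"tz": 0,"turn": -7,"claw": 1}
    - {"tx": 0,"ty": 0,"tz": 0,"turn": -7,"claw": 1}
    - {"tx": 0,"ty": 0,"tz": 0,"turn": -7,"claw": 1}
    - {"tx": 0,"ty": 0,"tz": 0,"turn": -7,"claw": 1}
    - {"tx": 0,"ty": 0,"tz": 0,"turn": -7,"claw": 1}
    - {"tx": 0,"ty": 0,"tz": 0,"turn": -7,"claw": 1}
    - {"tx": 0,"ty": 0,"tz": 0,"turn": -7,"claw": 1}
    - {"tx": 0,"ty": 0,"tz": 0,"turn": -6,"claw": 1}

```text
time: 12.53
tool_pos: [0.4845, 0.1828, 0.2005]
tool_rot: [1.142, 2.927, 0.001]
wrist_force: [0.1, -0.3, -0.2]
finger_gap: 0.0003
grip_force: 0.0
```

Run:
```python
from h import *
goto(0,-166,200);knob()
for n in('scene','side'):
    c=cam(n); vv,uu=np.mgrid[120:300,200:350]; P=pts(c,np.c_[uu.ravel(),vv.ravel()])
    r=P-PAN;x,y,z=r@X,r@Y,P[:,2]
    im=c['frame'][120:300,200:350]; H,S,V=[q.ravel() for q in cv2.split(cv2.cvtColor(im,cv2.COLOR_RGB2HSV))]
    w=(z>.13)&(z<.5)&(x>-.1)&(x<.22)&(y<-.1)&(y>-.3)
    if w.any(): print(n,w.sum(),'obst x',np.percentile(x[w],[1,50,99]).round(3),'y',np.percentile(y[w],[1,50,99]).round(3),'z',z[w].max())
    m=(H>20)&(H<36)&(S>150)&(V>90); 
    print('yel',m.sum(),np.c_[uu.ravel(),vv.ravel()][m].mean(0),np.median(np.c_[x,y,z][m],0))
print(state()['joints'].round(2))
```

```text
t 12.53 TCPrel(mm) [-171.4  -18.7  200.5] yaw_y 47.37 F(X,Y,Z) [ 0.27 -0.12 -0.18] gap 0.00030716187722501243
shift mm [-170.4 -148.4    0.5]
side 72 knob [-51.   13.9  86.6] theta -158.0
scene 35 knob [-46.5   8.1  89.2] theta -165.0
scene 48 obst x [0.038 0.212 0.22 ] y [-0.155 -0.11  -0.1  ] z 0.28839221089013023
yel 39 [261.48717949 222.35897436] [ 0.04533191 -0.17403595  0.12271029]
yel 29 [298.17241379 232.5862069 ] [ 0.04096774 -0.16076631  0.12202   ]
[-0.7   0.29  0.3   1.89 -0.1   0.97  0.46]
```

Request:
move_arm:
  moves:
    - {"tx": 0,"ty": -0.038,"tz": 0,"turn": 0,"claw": 1}
    - {"tx": 0,"ty": -0.038,"tz": 0,"turn": 0,"claw": 1}
    - {"tx": -0.034,"ty": -0.038,"tz": 0,"turn": 0,"claw": 1}
    - {"tx": -0.034,"ty": -0.036,"tz": 0,"turn": 0,"claw": 1}
    - {"tx": -0.034,"ty": 0,"tz": 0.025,"turn": 0,"claw": 1}
    - {"tx": -0.034,"ty": 0,"tz": 0.04,"turn": 0,"claw": 1}
    - {"tx": -0.03,"ty": 0,"tz": 0.04,"turn": 0,"claw": 1}
    - {"tx": 0,"ty": 0,"tz": 0,"turn": 0,"claw": 1}

```text
time: 13.4
tool_pos: [0.4946, -0.0183, 0.105]
tool_rot: [-1.16, -2.915, 0.01]
wrist_force: [-0.0, 0.0, -0.1]
finger_gap: 0.0003
grip_force: 0.0
```

Run:
```python
from h import *
goto(20,-167,96)
c=cam('wrist');save(c,'w9.png')
H,S,V=cv2.split(cv2.cvtColor(c['frame'],cv2.COLOR_RGB2HSV));m=(H>20)&(H<35)&(S>150)&(V>90);v,u=np.where(m)
if len(u): print(len(u),u.mean(),v.mean(),rel(plane(c,[(u.mean(),v.mean())],[0,0,1],.117)[0]))
```

```text
t 13.4 TCPrel(mm) [ -26.9 -158.9  105. ] yaw_y 46.61 F(X,Y,Z) [-0.03 -0.02 -0.14] gap 0.000307231437509507
shift mm [-46.9  -7.8   9. ]
```

Request:
move_arm:
  moves:
    - {"tx": -0.005,"ty": -0.008,"tz": 0.009,"turn": 0,"claw": 1}
    - {"tx": -0.015,"ty": 0,"tz": 0,"turn": 0,"claw": 1}
    - {"tx": -0.015,"ty": 0,"tz": 0,"turn": 0,"claw": 1}
    - {"tx": -0.015,"ty": 0,"tz": 0,"turn": 0,"claw": 1}
    - {"tx": -0.015,"ty": 0,"tz": 0,"turn": 0,"claw": 1}
    - {"tx": -0.015,"ty": 0,"tz": 0,"turn": 0,"claw": 1}
    - {"tx": 0,"ty": 0,"tz": 0,"turn": 0,"claw": 1}

```text
time: 14.03
tool_pos: [0.5499, -0.0757, 0.1032]
tool_rot: [1.154, 2.918, 0.001]
wrist_force: [0.3, 0.1, 1.0]
finger_gap: 0.0
grip_force: 0.0
```

```bash
cat >> h.py <<'E'
def ball():
    cs=[cam('scene'),cam('side')];A=np.zeros((3,3));b=np.zeros(3)
    for c,(a,q,x,y) in zip(cs,((245,205,300,255),(270,215,320,265))):
        H,S,V=cv2.split(cv2.cvtColor(c['frame'][q:y,a:x],cv2.COLOR_RGB2HSV));v,u=np.where((H>20)&(H<35)&(S>150)&(V>90))
        print('yel px',len(u))
        if len(u)<5:return
        s=slopes(c,(u.mean()+a,v.mean()+q))[0];r=c['T'][:3,:3]@[s[0],s[1],1];r/=np.linalg.norm(r);M=np.eye(3)-np.outer(r,r);A+=M;b+=M@c['T'][:3,3]
    print('ball',rel(np.linalg.solve(A,b)).round(4))
E
python3 - <<'E'
from h import *
goto(75,-167,96);ball()
E
```

```text
t 14.03 TCPrel(mm) [  52.7 -163.2  103.2] yaw_y 46.86 F(X,Y,Z) [0.12 0.27 1.01] gap 4.9225468892715424e-05
shift mm [-22.3  -3.8   7.2]
yel px 41
yel px 22
ball [ 0.0789 -0.1652  0.1178]
```

Request:
move_arm:
  moves:
    - {"tx": -0.006,"ty": 0,"tz": 0.004,"turn": 0,"claw": 1}
    - {"tx": -0.006,"ty": 0,"tz": 0.003,"turn": 0,"claw": 1}
    - {"tx": -0.005,"ty": 0,"tz": 0,"turn": 0,"claw": 1}
    - {"tx": -0.004,"ty": 0,"tz": 0,"turn": 0,"claw": 1}
    - {"tx": -0.002,"ty": 0,"tz": 0,"turn": 0,"claw": 1}
    - {"tx": 0,"ty": 0,"tz": 0,"turn": 0,"claw": 1}

```text
time: 14.63
tool_pos: [0.565, -0.0906, 0.0945]
tool_rot: [1.151, 2.923, -0.0]
wrist_force: [0.3, 0.4, 0.0]
finger_gap: 0.0
grip_force: 0.0
```

Run:
```python
from h import *
goto(75,-167,96);ball()
```

```text
t 14.63 TCPrel(mm) [  74.  -163.8   94.5] yaw_y 47.01 F(X,Y,Z) [-0.1   0.52  0.02] gap 4.4622174646117996e-05
shift mm [-1.  -3.2 -1.5]
yel px 35
yel px 11
ball [ 0.1    -0.1656  0.1103]
```

Request:
move_arm:
  moves:
    - {"tx": -0.003,"ty": 0,"tz": 0,"turn": 0,"claw": 1}
    - {"tx": -0.003,"ty": 0,"tz": 0,"turn": 0,"claw": 1}
    - {"tx": 0,"ty": 0,"tz": 0,"turn": 0,"claw": 1}

```text
time: 14.98
tool_pos: [0.5665, -0.0919, 0.0939]
tool_rot: [-1.146, -2.918, -0.002]
wrist_force: [-8.8, 7.1, 5.8]
finger_gap: 0.0004
grip_force: 5.7
```

Run:
```python
from h import *
where();ball()
```

```text
t 14.98 TCPrel(mm) [  75.9 -163.7   93.9] yaw_y 47.12 F(X,Y,Z) [-11.27  -0.79   5.79] gap 0.00039162135245968214
yel px 34
yel px 13
ball [ 0.1019 -0.1661  0.1098]
```

The force rose to 11 N with the lever at its stop. One more small nudge, then I'll retreat to the front and up.

Request:
move_arm:
  moves:
    - {"tx": -0.001,"ty": 0,"tz": 0,"turn": 0,"claw": 1}
    - {"tx": 0,"ty": 0,"tz": 0,"turn": 0,"claw": 1}
    - {"tx": 0.015,"ty": 0,"tz": 0,"turn": 0,"claw": 1}
    - {"tx": 0.035,"ty": 0,"tz": 0,"turn": 0,"claw": 1}
    - {"tx": 0.035,"ty": 0,"tz": -0.01,"turn": 0,"claw": 1}
    - {"tx": 0.03,"ty": 0,"tz": -0.03,"turn": 0,"claw": 1}
    - {"tx": 0.03,"ty": 0,"tz": -0.035,"turn": 0,"claw": 1}
    - {"tx": 0.02,"ty": 0,"tz": -0.035,"turn": 0,"claw": 1}

```text
time: 15.75
tool_pos: [0.4491, 0.0163, 0.201]
tool_rot: [-1.148, -2.922, 0.002]
wrist_force: [0.3, 1.4, -0.0]
finger_gap: -0.0
grip_force: 0.0
```

Request:
move_arm:
  moves:
    - {"tx": 0,"ty": 0,"tz": 0,"turn": 0,"claw": 1}
    - {"tx": 0,"ty": 0,"tz": 0,"turn": 0,"claw": 1}
    - {"tx": 0,"ty": 0,"tz": 0,"turn": 0,"claw": 1}

```text
time: 16.0
tool_pos: [0.4519, 0.0152, 0.2008]
tool_rot: [1.149, 2.923, 0.001]
wrist_force: [1.1, -0.6, 0.0]
finger_gap: 0.0002
grip_force: 0.0
```

Run:
```python
from h import *
where();ball();knob();reel()
c=cam('scene');save(c,'end.png')
```

```text
t 16.0 TCPrel(mm) [ -80.9 -163.6  200.8] yaw_y 47.06 F(X,Y,Z) [1.25 0.31 0.03] gap 0.00018557224811469885
yel px 37
yel px 37
ball [ 0.1001 -0.1687  0.113 ]
side 71 knob [-51.2  14.3  86.4] theta -158.0
scene 36 knob [-46.3   7.4  89.2] theta -166.0
scene blue 148 cen [ 92.5 -12.5] x [ 67. 110.] y [-54.  34.]
  pin px 6 272.5 180.0 [108.  38. 110.] max 47
  white 300 [133.8   9.1]
side blue 204 cen [86.6  2.5] x [ 70. 103.] y [-40.  45.]
  pin px 3 234.66666666666666 255.33333333333334 [106.  42. 110.] max 30
  white 328 [ 1.245e+02 -1.000e-01]
```

View pics/end.png

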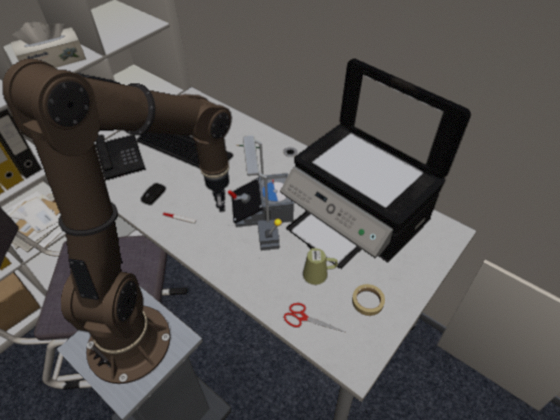

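The final view shows the lever over to the back, ball at (277,222). The mug (316,265), tape roll (368,300) and marker (180,217) are where they started, and the arm is clear.

```bash
python3 -c "
from station import robot
print(robot.close_job())"
```

```text
the job is handed in; nothing more can be done
None
```

I wound the reel until the drag let go and the red pin dropped (about 1.55 crank turns) and stopped there. I then pushed the yellow lever back to its stop, backed the arm clear without disturbing the mug, tape roll or marker, and handed the job in at about 16 s.

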